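# Hold a casting mould on the wax injector

## Task

Grip the casting mould with the green rubber by its two aluminium plates, lift it off the tile, put its sprue hole on the wax injector's nozzle and press it on straight and level, without ramming it, until its brass end is hard against the steel stop ring all round. Keep it there for three seconds with the sprung nozzle pushed in, and finish still gripping and pushing: do not take it off or set it down. Leave the other moulds and everything else on the bench as they are.

Things in the scene. Friction and masses are not known exactly. Their poses are not given: they have to be found in the camera images.
- mould_green: The mould to use: green rubber between two aluminium plates, rigid, 0.2 kg. 72 mm long (own x), 34 mm over the plates (own y: grip here), 50 mm tall (z up). Origin: centre of underside. The +x end is a 14 mm brass block, seen from above as a brass strip, with the sprue hole in its end. One of three moulds on the tile, 100 mm apart in any order, brass ends towards the injector (-y) within 0.55 rad.
- sprue (a point): Centre of the mouth of the green mould's sprue hole, in its +x end face: 36 mm ahead (+x) of the mould's origin and 25 mm above its underside. The hole runs straight in along the mould's x: 16 mm wide, 8 mm deep to a flat floor, its mouth widened by a 2 mm chamfer.
- tile: White ceramic tile lying on the table, 320 x 120 x 12 mm, fixed; the moulds stand on it. Origin: centre of its underside.
- injector: Wax injector, fixed: grey housing 200 x 220 x 75 mm, steel pot 160 mm wide on it, 336 mm tall over all. Origin: centre of housing's underside. Own x is level and runs from the nozzle into the machine; the nozzle sticks out to -x (about world +y, within 0.3 rad), 105 mm above the table. Behind the ring's face: housing front 50 mm, pot 85 mm. A drip tray 16 mm high lies below the nozzle.
- stop_ring: Fixed steel ring around the nozzle, 34 mm across: the hard stop. Origin: centre of its front face, same axes as the injector.
- ring_face (a point): Centre of the stop ring's front face, on the nozzle axis, 150 mm ahead (-x) of the injector's origin, 105 mm above the table. With the mould fully home the sprue mouth lies here.
- nozzle (a joint): How far the sprung brass nozzle is pushed in along the injector's +x (m): 0 at rest, about 0.007 when the mould's end face is on the stop ring (it could go to 0.010). 12 mm thick with a tapered tip 7 mm wide at its end; at rest it sticks out 15 mm from the ring face. Its spring pushes back with about 4 N at first, 9 N at the ring.
- nozzle_tip (a point): End of the nozzle, on its axis; moves with it.
- mould_red: Casting mould of the same make as mould_green, but with brick-red rubber; a bystander on the tile.
- mould_blue: Casting mould of the same make as mould_green, but with blue rubber; a bystander on the tile.
- jar: Clear jar with a yellow lid, 72 mm across, 105 mm tall; bystander. Origin under its centre.
- green_bottle: Small green bottle with a white cap, 36 mm across, 85 mm tall; bystander. Origin under its centre.
- spray_can: Mould-release spray can, blue and aluminium, 52 mm across, 160 mm tall; bystander. Origin under its centre.
- bowl: White ceramic bowl, 110 mm across, 45 mm tall; bystander. Origin under its centre.
- brush: Small hand brush lying on the table; bystander.
There are look-alikes about, which are no part of the job. Leave any pink or purple look-alike of the mould_green alone.

How it is judged (in metres and radians):
On the way, in this order (a step that is already met when the one before it is completed fails the run):
1. the green mould is lifted off the tile in the gripper (height (world z) of mould_green above 0.03 m and contact force between the fingers and mould_green above 4 N), for 0.2 s.
2. the green mould is held fully home on the nozzle, against the stop ring, for two and a half seconds (value of joint nozzle above 0.0055 m and distance between sprue and ring_face below 0.004 m and contact force between mould_green and stop_ring above 1 N and contact force between the fingers and mould_green above 4 N and angle between the x axis of mould_green and the x axis of injector, either way round below 0.09 rad and angle between mould_green's own z axis and vertical below 0.09 rad and height (world z) of mould_green above 0.06 m and linear speed of mould_green below 0.02 m/s), for 2.5 s.
At the end, for the whole second after the job is handed in: The gripper still grips the green mould (over 4 N) in the air, and presses it fully home: sprue mouth within 4 mm of the centre of the ring face, nozzle pushed in more than 5.5 mm, mould touching the stop ring with more than 1 N, in line with the nozzle and upright within 0.09 rad, and still (all of step 2); the arm keeps its last pose, push and grip.
It fails at once if the mould is rammed against the injector (over 60 N) (contact force between mould_green and injector above 60 N).
It fails at once if a bystander is shifted by more than 25 mm (distance of any of mould_red, mould_blue, jar, green_bottle, spray_can, bowl, brush from where it was at the start of the episode above 0.025 m).
It also fails if it takes over 45 s, if anything falls off the work surface, if the arm or the gripper's body presses on something with over 40 N, if the wrist force passes 120 N, or if a joint passes its speed limit or range.

## Robot

A 6-joint arm with a two-finger parallel gripper is mounted at the origin on the work surface. World frame = base frame: x ahead of the robot, y to its left, z up, the work surface at z = 0. Lengths are in m, angles in degrees, forces in N, time in s.
With the tool pointing down it reaches from about 0.4 to 0.825 m from the base axis. Payload 7 kg.
Tool frame: the origin (TCP) lies midway between the tips of the shut fingers; the grasp point (between the pads) lies 19 mm behind it; z points along the fingers, y is the direction in which the jaws open and shut (so a half turn about z gives the same grasp; the last joint's range is limited). The gripper opens to 88 mm and grips with 3 to 60 N. Pads are 19 mm wide; open, the fingers measure 130 mm over their backs; the gripper's body (78 mm by 193 mm) begins 47 mm behind the grasp point.
Start: joints at [-51.56, 20.546, 0.682, 0, -70.136, -16.507], TCP at [0.252, -0.626, 0.227] pointing down, gripper open.
Joint ranges: [-176.03, 176.03], [-82.01, 121.73], [-58.28, 71.71], [-173.87, 95.51], [-174.79, -0.11], [-173.66, 173.66]. Speed limits (degrees/s): [136.94, 136.94, 172.46, 180, 180, 180].

## Interface

Orientations are given as a 3x3 rotation matrix whose columns are the frame's x, y, z axes.
In Python, from rig import robot gives the robot as it stands. Calls block until the motion is done:
- robot.goto(position, orientation): joint-space move of the TCP to a pose.
- robot.servo_line(position, ori=None, speed=0.15): straight line of the TCP; ori=None keeps the orientation; speed is the mean speed in m/s.
- robot.movej(angles): joint-space move.
- robot.move_gripper(opening): opening from 0.0 (shut) to 1.0 (fully open); the grip force is fixed at half the most; returns when the fingers have stopped.
- robot.dwell(seconds).
- robot.ik(position, orientation): joint angles nearest the present ones, or None.
- robot.grab_frame(name): name is "side" or "top"; returns (picture, depth): 480x640x3 uint8, red, green, blue; 480x640 float32, m along the optical axis (not along the pixel's ray), 0 where there is no reading.
- robot.camera_info(name): a dict with "vfov" (degrees; the focal length in pixels is half the picture's height over the tangent of half this angle, whatever the lens; pixels are square), "cx", "cy" (the principal point, pixels), "k1" (the pictures are not rectified: a ray, as slopes to the right and down, at radius r is drawn at 1 + k1 r^2 times it, then the intrinsics apply), "view" (4x4, takes a point from world to camera coordinates). Camera axes: x right, y down, z forward; pixel columns grow to the right and rows downward; lengths in m; the calibration is good to about 2 mm. A picture is of the moment at which its call begins. camera_info takes no time and is no camera call.
A pose or a line that the arm cannot do raises robot.Unreachable and nothing moves.
- robot.job_done(): hands the job in, once; it reports no verdict.
Readings, each from a call of its own:
- robot.read_t(): time.
- robot.read_qpos(): joint angles.
- robot.read_qvel(): joint speeds.
- robot.read_effort(): joint torques, N m.
- robot.read_position(): TCP position.
- robot.read_tcp_rot(): TCP orientation.
- robot.read_force(): force on the tool from outside, world axes, zero at the start.
- robot.read_ft_torque(): the same for the moment, N m.
- robot.read_grip_width(): opening from 0.0 (shut) to 1.0 (fully open).
Only numpy, scipy, OpenCV 4.12 (cv2) and the standard library are available. Lean on these libraries where they do the work, as an engineer would, in place of code of your own. Each camera call takes 0.05 s, during which the arm holds its last target. There are 200 camera calls.

## Working session

There is one attempt and no reset: what is moved stays moved. The work goes in short steps, each a Python script; the robot and the scene stay as the last script left them, time stands still between calls to the robot, and variables do not carry over. Pictures are saved under pics/ and viewed, about 8 in all and at most 12, crops included, and the job is handed in when it is done.

```bash
mkdir -p pics; ls; python3 - <<'E'
from rig import robot
import cv2,numpy as np
for n in("top","side"):
    p,d=robot.grab_frame(n); np.savez(f"{n}0.npz",p=p,d=d)
    cv2.imwrite(f"pics/{n}0.png",p[...,::-1]); print(n,robot.camera_info(n), (d>0).mean(), d.min(),d.max())
print(robot.read_t(),robot.read_force(),robot.read_tcp_rot())
E
```

```text
pics
top {'vfov': 44.40472971673396, 'cx': 319.7706038759603, 'cy': 242.2886131246549, 'k1': -0.18009404121836525, 'view': array([[-0.00580258, -0.99996808,  0.00549246,  0.01035136],
       [-0.99606103,  0.00529374, -0.0885122 ,  0.54693093],
       [ 0.0884803 , -0.00598443, -0.99605995,  1.25494817],
       [ 0.        ,  0.        ,  0.        ,  1.        ]])} 0.9960091145833333 0.0 2.1647587
side {'vfov': 47.51616799620033, 'cx': 322.95171925248565, 'cy': 238.27823436769282, 'k1': -0.06960614618196322, 'view': array([[-0.71208436, -0.70207794,  0.00473495,  0.37432332],
       [-0.46448059,  0.46602194, -0.75304803,  0.30869783],
       [ 0.52649182, -0.53843302, -0.65794851,  0.85999011],
       [ 0.        ,  0.        ,  0.        ,  1.        ]])} 0.9957845052083333 0.0 3.0581663
0.1 [-0.14155027 -0.4291075   0.35301731] [[-9.27662173e-01 -3.73419941e-01 -6.64333150e-04]
 [-3.73420511e-01  9.27661244e-01  1.31818916e-03]
 [ 1.24038000e-04  1.47090984e-03 -9.99998911e-01]]
```

View pics/top0.png

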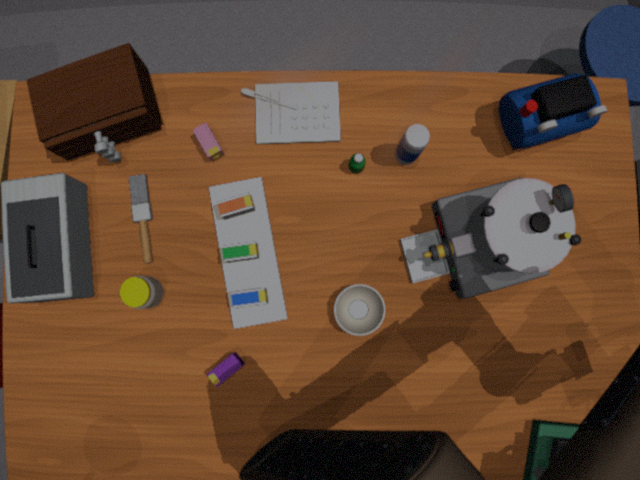

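View pics/side0.png

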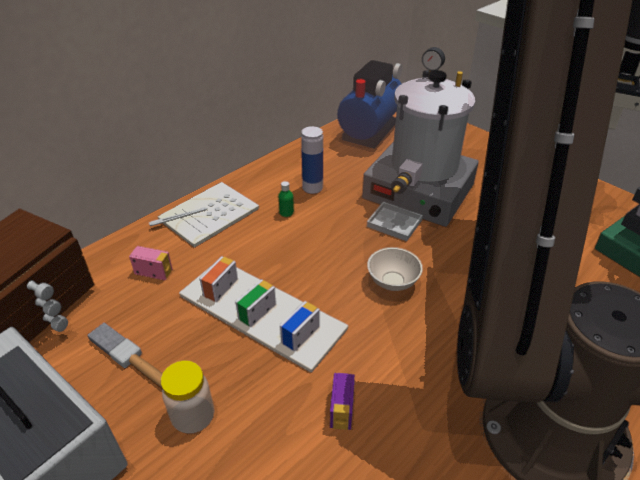

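Possible targets in the top view:
- Green mould on the tile at (240,251): this matches the description.
- Red mould at (235,206).
- Blue mould at (248,297).
- Pink look-alike at (207,141).
- Purple look-alike at (226,369).
- Green bottle at (357,163).

The nozzle and ring are near (432,253) in the top view and (402,182) in the side view. Next I'll take one close crop and measure.

```bash
cat > h.py <<'E'
import numpy as np,cv2
from rig import robot
def cam(n):
    c=robot.camera_info(n); f=240/np.tan(np.radians(c["vfov"]/2)); V=np.array(c["view"])
    return c,f,V
def ray(n,uv):
    c,f,V=cam(n); uv=np.atleast_2d(uv).astype(float)
    q=(uv-[c["cx"],c["cy"]])/f; s=q.copy()
    for _ in range(30): s=q/(1+c["k1"]*(s**2).sum(1,keepdims=True))
    d=np.c_[s,np.ones(len(s))]
    return -V[:3,:3].T@V[:3,3], d@V[:3,:3]   # d scaled so depth=1
def onplane(n,uv,z):
    o,d=ray(n,uv); return o+d*((z-o[2])/d[:,2])[:,None]
def proj(n,P):
    c,f,V=cam(n); p=np.atleast_2d(P)@V[:3,:3].T+V[:3,3]; s=p[:,:2]/p[:,2:]
    return s*(1+c["k1"]*(s**2).sum(1,keepdims=True))*f+[c["cx"],c["cy"]]
def tri(u1,u2):
    o1,d1=ray("top",u1); o2,d2=ray("side",u2); d1,d2=d1[0],d2[0]
    t=np.linalg.lstsq(np.c_[d1,-d2],o2-o1,rcond=None)[0]
    a,b=o1+t[0]*d1,o2+t[1]*d2; return (a+b)/2,np.linalg.norm(a-b)
def cloud(n,d):
    v,u=np.mgrid[:480,:640]; o,r=ray(n,np.c_[u.ravel(),v.ravel()])
    return (o+r*d.reshape(-1,1)).reshape(480,640,3)
E
python3 - <<'E'
from h import *
T=np.load("top0.npz");S=np.load("side0.npz")
def crop(p,x,y,w,h,k): return cv2.resize(p[y:y+h,x:x+w,::-1],None,fx=k,fy=k,interpolation=cv2.INTER_CUBIC)
m=np.vstack([np.hstack([crop(T["p"],205,220,66,50,6),crop(T["p"],397,225,66,50,6)]),
 np.hstack([crop(S["p"],225,275,66,50,6),crop(S["p"],365,155,66,50,6)])])
cv2.imwrite("pics/crop1.png",m)
for n,Z in(("top",T),("side",S)):
    hsv=cv2.cvtColor(Z["p"],cv2.COLOR_RGB2HSV); C=cloud(n,Z["d"])
    x,y,w,h=(205,220,66,50) if n=="top" else (225,275,66,50)
    for nm,lo,hi in(("green",(45,100,40),(80,255,255)),("brass",(18,90,60),(34,255,255))):
        M=np.zeros((480,640),np.uint8); M[y:y+h,x:x+w]=cv2.inRange(hsv,lo,hi)[y:y+h,x:x+w]
        P=C[M>0]; print(n,nm,M.astype(bool).sum(),np.argwhere(M)[:,::-1].mean(0),cv2.minAreaRect(np.argwhere(M)[:,::-1].astype(np.float32)),np.percentile(P,[5,50,95],0).round(4).tolist())
    P=C[400:,:] if 0 else None
print(cloud("top",T["d"])[[236,264,205],[232,243,270]])
# nozzle/ring region cloud along top col
C=cloud("top",T["d"])
for v in (248,250,252,254,256):print(v,[(u,*C[v,u].round(3)) for u in range(418,450,3)])
E
```

```text
top green 271 [235.75645756 251.3800738 ] ((235.69000244140625, 251.32998657226562), (10.18233871459961, 26.4457950592041), 81.8698959350586) [[0.5145, 0.1592, 0.0586], [0.5257, 0.1847, 0.0633], [0.5363, 0.2103, 0.0667]]
top brass 79 [253.30379747 249.12658228] ((253.33078002929688, 249.14617919921875), (10.542952537536621, 7.566118240356445), 82.87498474121094) [[0.5213, 0.1432, 0.0269], [0.5303, 0.1485, 0.0615], [0.5408, 0.1549, 0.0661]]
side green 414 [248.77294686 301.78985507] ((248.4252166748047, 302.0023498535156), (18.973684310913086, 40.00135040283203), 29.19748306274414) [[0.5119, 0.1625, 0.0231], [0.5233, 0.2006, 0.0606], [0.5345, 0.2158, 0.0635]]
side brass 66 [265.22727273 284.59090909] ((265.26470947265625, 284.558837890625), (11.3189058303833, 6.173948764801025), 30.963756561279297) [[0.5192, 0.1437, 0.0596], [0.5295, 0.1505, 0.0615], [0.5387, 0.1581, 0.0639]]
[[0.56281694 0.20044174 0.0140056 ]
 [0.50111971 0.17599952 0.01206697]
 [0.63317122 0.11773671 0.00087406]]
248 [(418, np.float64(0.535), np.float64(-0.212), np.float64(0.001)), (421, np.float64(0.535), np.float
[... 2773 characters left out ...]
 np.float64(0.517), np.float64(-0.211), np.float64(0.003)), (421, np.float64(0.517), np.float64(-0.217), np.float64(0.006)), (424, np.float64(0.51), np.float64(-0.205), np.float64(0.109)), (427, np.float64(0.51), np.float64(-0.211), np.float64(0.109)), (430, np.float64(0.51), np.float64(-0.216), np.float64(0.114)), (433, np.float64(0.509), np.float64(-0.221), np.float64(0.12)), (436, np.float64(0.51), np.float64(-0.228), np.float64(0.117)), (439, np.float64(0.51), np.float64(-0.235), np.float64(0.111)), (442, np.float64(0.51), np.float64(-0.241), np.float64(0.113)), (445, np.float64(0.51), np.float64(-0.247), np.float64(0.113)), (448, np.float64(0.51), np.float64(-0.253), np.float64(0.114))]
```

View pics/crop1.png

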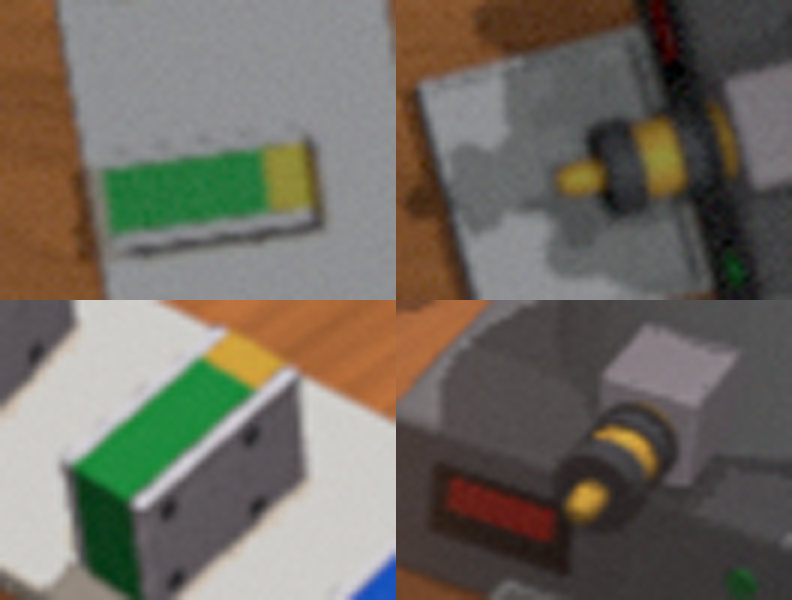

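The crop confirms the green rubber, with its brass end to the right, towards the nozzle. The nozzle tip is about (491,255) in top-view pixels, and the ring is just right of it. Now I'll get precise poses.

```bash
cat > m.py <<'E'
from h import *
from scipy.optimize import least_squares
T=np.load("top0.npz");S=np.load("side0.npz")
Z={"top":T,"side":S}; C={n:cloud(n,Z[n]["d"]) for n in Z}
# mould: rubber + brass tops, rays onto plane of measured height
for n in Z:
    hsv=cv2.cvtColor(Z[n]["p"],cv2.COLOR_RGB2HSV)
    box=((C[n]-[.53,.18,.06])**2)[...,:2].sum(-1)<.055**2
    top=box&(C[n][...,2]>.052)
    g=cv2.inRange(hsv,(45,100,40),(80,255,255))>0; b=cv2.inRange(hsv,(18,90,60),(34,255,255))>0
    zt=np.median(C[n][top&(g|b)][:,2])
    uv=lambda M:np.argwhere(M)[:,::-1].astype(float)
    P=onplane(n,uv(top&(g|b)),zt)[:,:2]; B=onplane(n,uv(top&b),zt)[:,:2].mean(0); G=onplane(n,uv(top&g),zt)[:,:2].mean(0)
    r=cv2.minAreaRect((P*1000).astype(np.float32))
    e=np.linalg.eigh(np.cov(P.T))[1][:,1]; e*=-np.sign(e[1])
    print(n,"ztop",zt.round(4),"mean",P.mean(0).round(4),"rect",np.round(r[0],1),np.round(r[1],1),"yaw pca",np.degrees(np.arctan2(e[1],e[0])).round(2),"G->B",np.degrees(np.arctan2(*(B-G)[::-1])).round(2),"rect",r[2])
# injector
A=np.vstack([C[n][60:330,250:].reshape(-1,3) for n in Z])
A=A[(A[:,0]>.35)&(A[:,0]<.72)&(A[:,1]<-.17)&(A[:,1]>-.55)]
for n in Z:
    P=C[n].reshape(-1,3); P=P[(P[:,0]>.35)&(P[:,0]<.75)&(P[:,1]<-.2)&(P[:,1]>-.6)]
    pot=P[(P[:,2]>.12)&(P[:,2]<.24)&(P[:,1]<-.29)]
    f=least_squares(lambda q:np.hypot(pot[:,0]-q[0],pot[:,1]-q[1])-.08,[.56,-.38],loss="soft_l1",f_scale=.003).x if len(pot)>50 else None
    H=P[(abs(P[:,2]-.075)<.006)]
    print(n,"pot wall",len(pot),f,"housing rect",cv2.minAreaRect((H[:,:2]*1000).astype(np.float32)),np.median(H[:,2]))
    lid=P[(P[:,2]>.25)&(P[:,2]<.33)]; print(" lid",len(lid),cv2.minEnclosingCircle((lid[:,:2]*1000).astype(np.float32)) if len(lid) else 0, np.median(lid[:,2]) if len(lid) else 0)
np.save("inj.npy",A)
E
python3 m.py
```

```text
top ztop 0.0631 mean [0.5261 0.178 ] rect [526.2 177.9] [21.7 70.8] yaw pca -82.15 G->B -82.55 rect 7.587120056152344
side ztop 0.0615 mean [0.5248 0.183 ] rect [524.3 182.7] [27.  80.1] yaw pca -80.69 G->B -81.81 rect 12.697776794433594
top pot wall 982 [ 0.55712466 -0.37816557] housing rect ((594.46630859375, -343.8887023925781), (315.7211608886719, 226.47779846191406), 11.765288352966309) 0.07554952498091194
 lid 6832 ((554.8222045898438, -377.8750305175781), 95.914306640625) 0.2659054528219398
side pot wall 3198 [ 0.55641065 -0.37844032] housing rect ((589.2726440429688, -374.20269775390625), (290.9832458496094, 246.9144287109375), 13.171916007995605) 0.07441459980944731
 lid 3002 ((555.4044799804688, -376.0804138183594), 97.4249267578125) 0.26562190278815645
```

```bash
cat > r.py <<'E'
from h import *
from scipy.optimize import least_squares
Z={"top":np.load("top0.npz"),"side":np.load("side0.npz")}; pot=np.array([.5567,-.3783])
for n in Z:
    P=cloud(n,Z[n]["d"]).reshape(-1,3); hsv=cv2.cvtColor(Z[n]["p"],cv2.COLOR_RGB2HSV).reshape(-1,3)
    k=(abs(P[:,0]-.52)<.05)&(P[:,1]<-.18)&(P[:,1]>-.275)&(P[:,2]>.083)&(P[:,2]<.14); P=P[k];hsv=hsv[k]
    yaw=np.radians(-77.)
    for it in range(4):
        a=np.array([np.cos(yaw),np.sin(yaw)]); l=np.array([-a[1],a[0]])
        s=(P[:,:2]-pot)@a; w=(P[:,:2]-pot)@l
        R=P[(s>-.163)&(s<-.155)]; wr=(R[:,:2]-pot)@l
        q=least_squares(lambda q:np.hypot(wr-q[0],R[:,2]-q[1])-.017,[0,.105],loss="soft_l1",f_scale=.002).x
        yaw-=q[0]/-.159*-1*-1
        if it==3: print(n,"yaw",np.degrees(yaw),"ring fit w,z",q,len(R),"w extent",np.percentile(wr,[1,99]))
    rad=np.hypot(w-q[0],P[:,2]-q[1])
    for s0 in np.arange(-.19,-.12,.003):
        m=(s>=s0)&(s<s0+.003)
        if m.sum()>2: print(" s %.3f n%d zmax %.3f w %.3f..%.3f S %d H %d"%(s0,m.sum(),P[m,2].max(),w[m].min(),w[m].max(),np.median(hsv[m,1]),np.median(hsv[m,0])))
    f=pot-.165*a; print(" ring_face if 165:",f)
    print(" proj face ctr, tip:",[proj(n,np.r_[pot-k*a,.105]).round(1).tolist() for k in(.165,.180)])
# housing front edge, top view
P=cloud("top",Z["top"]["d"]); H=(abs(P[...,2]-.075)<.008)&(P[...,1]<-.2)&(P[...,1]>-.35)&(abs(P[...,0]-.53)<.13)
L=[P[v,np.argwhere(H[v])[0,0]] for v in range(150,330) if H[v].sum()>5]; L=np.array(L)
for _ in range(6):
    c=np.polyfit(L[:,0],L[:,1],1); e=L[:,1]-np.polyval(c,L[:,0]); L=L[abs(e)<max(.003,1.5*e.std())]
print("front edge yaw(x axis)",-90+np.degrees(np.arctan(c[0])),len(L),e.std(),L[0],L[-1])
a0=np.array([np.sin(np.arctan(c[0])),-np.cos(np.arctan(c[0]))]); print("front edge dist to pot",(pot-L.mean(0)[:2])@a0)
E
python3 r.py
```

```text
top yaw -95.71128057263994 ring fit w,z [-0.02787367  0.10463556] 82 w extent [-0.04501936 -0.01240218]
 s -0.178 n4 zmax 0.111 w -0.036..-0.029 S 138 H 19
 s -0.175 n8 zmax 0.111 w -0.036..-0.027 S 164 H 22
 s -0.172 n7 zmax 0.113 w -0.036..-0.025 S 162 H 22
 s -0.169 n9 zmax 0.111 w -0.036..-0.026 S 161 H 23
 s -0.166 n14 zmax 0.117 w -0.036..-0.013 S 113 H 22
 s -0.163 n35 zmax 0.125 w -0.045..-0.014 S 30 H 30
 s -0.160 n28 zmax 0.125 w -0.043..-0.012 S 24 H 99
 s -0.157 n23 zmax 0.127 w -0.045..-0.012 S 20 H 110
 s -0.154 n21 zmax 0.124 w -0.044..-0.015 S 24 H 75
 s -0.151 n17 zmax 0.122 w -0.044..-0.015 S 94 H 21
 s -0.148 n23 zmax 0.124 w -0.040..-0.013 S 154 H 21
 s -0.145 n18 zmax 0.123 w -0.038..-0.014 S 165 H 22
 s -0.142 n22 zmax 0.123 w -0.038..-0.009 S 165 H 21
 s -0.139 n25 zmax 0.123 w -0.039..-0.010 S 145 H 21
 s -0.136 n24 zmax 0.125 w -0.039..-0.010 S 31 H 50
 s -0.133 n24 zmax 0.124 w -0.039..-0.008 S 24 H 111
 s -0.130 n21 zmax 0.128 w -0.039..-0.009 S 27 H 100
 s -0.127 n25 zmax 0.126 w -0.039..-0.009 S 44 H 101
 s -0.124 n18 zmax 0.124 w -0.038..-0.004 S 128 H 1
[... 892 characters left out ...]
42 n11 zmax 0.120 w -0.041..-0.016 S 164 H 19
 s -0.139 n18 zmax 0.122 w -0.042..-0.017 S 135 H 19
 s -0.136 n23 zmax 0.123 w -0.045..-0.018 S 90 H 19
 s -0.133 n13 zmax 0.123 w -0.044..-0.023 S 19 H 15
 s -0.130 n14 zmax 0.122 w -0.043..-0.017 S 16 H 155
 s -0.127 n12 zmax 0.121 w -0.042..-0.019 S 19 H 81
 s -0.124 n16 zmax 0.123 w -0.042..-0.008 S 22 H 167
 s -0.121 n31 zmax 0.126 w -0.041..-0.005 S 19 H 167
 ring_face if 165: [ 0.54899418 -0.21348004]
 proj face ctr, tip: [[[383.9, 181.4]], [[379.7, 184.3]]]
front edge yaw(x axis) -75.2349632664559 78 0.000883786372972133 [ 0.63160166 -0.24214302  0.07273383] [ 0.42546189 -0.29395721  0.06946567]
front edge dist to pot 0.11447823025720173
```

```bash
sed -i 's/yaw-=q\[0\].*/yaw+=q[0]\/-.159/' r.py; sed -i 's/radians(-77.)/radians(-75.2)/' r.py; python3 r.py | grep -v "^front"
```

```text
top yaw -75.69965139594329 ring fit w,z [-1.33912437e-11  1.05089738e-01] 68 w extent [-0.01698023  0.01497541]
 s -0.181 n4 zmax 0.111 w -0.005..0.002 S 138 H 19
 s -0.178 n6 zmax 0.111 w -0.005..0.003 S 162 H 21
 s -0.175 n9 zmax 0.113 w -0.006..0.005 S 164 H 22
 s -0.172 n10 zmax 0.111 w -0.007..0.004 S 160 H 22
 s -0.169 n6 zmax 0.114 w -0.006..0.003 S 173 H 21
 s -0.166 n40 zmax 0.125 w -0.017..0.015 S 43 H 52
 s -0.163 n29 zmax 0.124 w -0.017..0.014 S 21 H 105
 s -0.160 n20 zmax 0.127 w -0.016..0.015 S 18 H 110
 s -0.157 n25 zmax 0.124 w -0.017..0.015 S 24 H 90
 s -0.154 n13 zmax 0.123 w -0.015..0.009 S 85 H 21
 s -0.151 n20 zmax 0.122 w -0.014..0.011 S 152 H 21
 s -0.148 n20 zmax 0.124 w -0.013..0.013 S 159 H 22
 s -0.145 n21 zmax 0.123 w -0.014..0.012 S 166 H 22
 s -0.142 n23 zmax 0.123 w -0.015..0.015 S 162 H 21
 s -0.139 n25 zmax 0.123 w -0.016..0.015 S 45 H 19
 s -0.136 n20 zmax 0.125 w -0.016..0.014 S 19 H 106
 s -0.133 n27 zmax 0.123 w -0.017..0.015 S 26 H 110
 s -0.130 n21 zmax 0.128 w -0.016..0.014 S 32 H 108
 s -0.127 n19 zmax 0.126 w -0.016..0.013 S 93 H 21
 s -0.124
[... 787 characters left out ...]
.123 w -0.016..0.014 S 25 H 14
 s -0.151 n4 zmax 0.119 w -0.012..0.000 S 147 H 19
 s -0.148 n10 zmax 0.120 w -0.012..0.009 S 167 H 19
 s -0.145 n10 zmax 0.120 w -0.010..0.008 S 172 H 19
 s -0.142 n28 zmax 0.123 w -0.016..0.013 S 132 H 18
 s -0.139 n18 zmax 0.122 w -0.016..0.012 S 33 H 77
 s -0.136 n12 zmax 0.123 w -0.016..0.005 S 12 H 142
 s -0.133 n11 zmax 0.122 w -0.015..0.010 S 18 H 150
 s -0.130 n11 zmax 0.121 w -0.016..0.009 S 19 H 14
 s -0.127 n8 zmax 0.120 w -0.016..0.008 S 41 H 13
 s -0.124 n28 zmax 0.126 w -0.020..0.017 S 20 H 167
 s -0.121 n85 zmax 0.126 w -0.020..0.020 S 19 H 165
 ring_face if 165: [ 0.51510414 -0.21862914]
 proj face ctr, tip: [[[397.5, 186.8]], [[394.6, 190.4]]]
```

```bash
cat >> h.py <<'E'
def ori(yaw_deg,sgn):  # tool y along +-mould y, pointing down
    a=np.radians(yaw_deg+90); y=sgn*np.array([np.cos(a),np.sin(a),0]); z=np.array([0,0,-1.]); return np.c_[np.cross(y,z),y,z]
RING=np.array([.5155,-.2185,.105]); IYAW=-75.5; MY=-82.2; M=np.array([.5257,.179,.012])
E
python3 - <<'E'
from h import *
p=robot.read_position(); R=robot.read_tcp_rot()
for s in(1,-1):
    for q in(M+[0,0,.15],M+[0,0,.006],RING+[0,.08,-.019]):
        print(s,np.round(robot.ik(q,ori(MY,s)) if robot.ik(q,ori(MY,s)) is not None else 0,1))
    print(robot.ik(RING-[.25*.036,-.97*.036,.019],ori(IYAW,s)))
robot.servo_line([p[0],p[1],.43],speed=.25)
r=.45/np.hypot(p[0],p[1]); robot.servo_line([p[0]*r,p[1]*r,.43],speed=.25)
q=np.array(robot.read_qpos()); q[0]=20; robot.movej(q)
print(robot.read_t(),robot.read_position(),robot.read_qpos())
E
```

```text
1 [ 39.   12.3 -19.8   0.  -57.9 148.8]
1 [ 39.   22.3 -28.5   0.  -39.2 148.8]
1 0
[   0.93264687   15.66088349  -26.97701595    0.          -47.36210056
 -166.43264687]
-1 [ 39.   12.3 -19.8   0.  -57.9 -31.2]
-1 [ 39.   22.3 -28.5   0.  -39.2 -31.2]
-1 [  6.   15.2 -27.6   0.  -47.2   1.8]
[  0.93264687  15.66088349 -26.97701595   0.         -47.36210056
  13.56735313]
3.8333 [ 0.44878496 -0.04140071  0.42938871] [ 1.99233326e+01 -5.26862693e+00 -4.08891368e+00  7.86926074e-03
 -9.12466927e+01 -2.51986806e+01]
```

```bash
python3 - <<'E'
from h import *
O=ori(MY,-1)
robot.goto(M+[0,0,.16],O)
robot.move_gripper(.65)
robot.servo_line(M+[0,0,.08],O,speed=.15)
robot.servo_line(M+[0,0,.006],O,speed=.06)
print("at",robot.read_position(),"f",robot.read_force(),robot.read_grip_width())
robot.move_gripper(0.0)
print("closed",robot.read_grip_width()*88,robot.read_force(),robot.read_t())
robot.servo_line(M+[0,0,.10],O,speed=.1)
print(robot.read_grip_width()*88,robot.read_force(),robot.read_t(),robot.read_position())
for n in("top","side"):
    p,d=robot.grab_frame(n); np.savez(f"{n}1.npz",p=p,d=d); uv=proj(n,robot.read_position())[0].astype(int); print(n,uv)
    x,y=uv-[66,50]; x=max(x,0);y=max(y,0); c=cv2.resize(p[y:y+100,x:x+132,::-1],(396*1,300)); cv2.imwrite(f"/tmp/{n}.png",c)
cv2.imwrite("pics/grip1.png",np.hstack([cv2.imread("/tmp/top.png"),cv2.imread("/tmp/side.png")]))
E
```

```text
at [0.52596975 0.17918931 0.0184216 ] f [-0.82341594 -0.11453779  0.00245583] 0.6542915343148773
closed 34.16994875584515 [-0.86347759  0.34701493  2.14024429] 8.45
33.84751510948795 [ 0.74074709 -0.23565796 -2.92082676] 9.5417 [0.52522466 0.178722   0.11128163]
top [235 249]
side [252 274]
```

View pics/grip1.png

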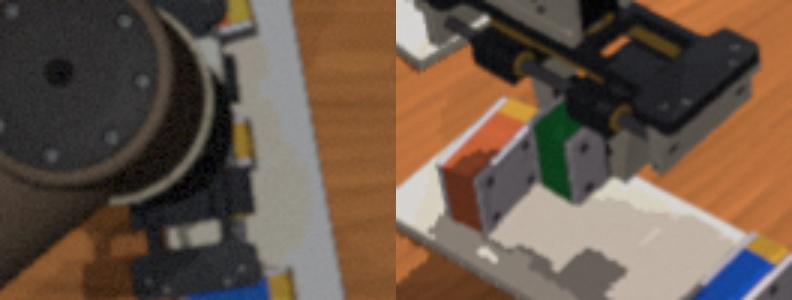

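The mould is gripped at 33.8 mm wide and clear of the tile. In the top part of the picture, its brass strip shows right of the gripper at about (238,140) in picture pixels. The side part shows the green rear end, upright. Next I'll measure its pose in the hand.

```bash
python3 - <<'E'
from h import *
tcp=np.array(robot.read_position()); a=np.radians(MY); ax=np.array([np.cos(a),np.sin(a),0]); ay=np.array([-ax[1],ax[0],0])
for n in("top","side"):
    Z=np.load(n+"1.npz"); P=cloud(n,Z["d"]); hsv=cv2.cvtColor(Z["p"],cv2.COLOR_RGB2HSV)
    L=np.stack([(P-tcp)@ax,(P-tcp)@ay,P[...,2]-tcp[2]],-1)
    box=(abs(L[...,0])<.05)&(abs(L[...,1])<.025)&(L[...,2]>-.02)&(L[...,2]<.06)
    for nm,lo,hi in(("green",(45,80,30),(80,255,255)),("brass",(18,80,50),(34,255,255))):
        k=box&(cv2.inRange(hsv,lo,hi)>0); Q=L[k]
        if len(Q)>5:
            print(n,nm,len(Q)); print((np.percentile(Q,[2,25,50,75,98],0)*1000).round(1))
            # near-vertical end face tilt / top line
            if nm=="green" and n=="side":
                E=Q[Q[:,0]<-.03]; print("end face",len(E),"pitch slope",np.polyfit(E[:,2],E[:,0],1),"yaw slope",np.polyfit(E[:,1],E[:,0],1))
E
```

```text
top brass 70
[[ 28.  -10.4   4.3]
 [ 30.7  -4.9  33.6]
 [ 33.7   0.1  43.6]
 [ 35.4   5.5  46.1]
 [ 35.8  11.2  49.2]]
side green 272
[[-37.4 -11.2  -2.4]
 [-36.2  -5.5  17.4]
 [-35.3   0.5  35.9]
 [-29.8   6.6  43.1]
 [-16.6  12.   45.5]]
end face 201 pitch slope [ 0.03371057 -0.03626192] yaw slope [ 0.03059787 -0.03543241]
```

```bash
cat >> h.py <<'E'
_b=np.radians(IYAW); IX=np.array([np.cos(_b),np.sin(_b),0]); IO=ori(IYAW,-1)
def tcp_for(gap,dz=0): return RING-IX*(.036+gap)+[0,0,-.019+dz]
E
python3 - <<'E'
from h import *
g=tcp_for(.04); 
robot.servo_line([g[0],g[1],.112],IO,speed=.15)
robot.servo_line(g,IO,speed=.08); robot.dwell(.3)
print(robot.read_t(),robot.read_position()-g,robot.read_grip_width()*88,robot.read_force(),(IO.T@robot.read_tcp_rot()).round(4).tolist())
ims=[]
for n in("top","side"):
    p,d=robot.grab_frame(n); np.savez(f"{n}2.npz",p=p,d=d); x,y=proj(n,RING-IX*.03)[0].astype(int)-[50,50]
    ims.append(cv2.resize(p[y:y+100,x:x+100,::-1],(400,400),interpolation=cv2.INTER_CUBIC)); print(x,y)
cv2.imwrite("pics/pre.png",np.hstack(ims))
tcp=np.array(robot.read_position()); ay=np.array([-IX[1],IX[0],0])
for n in("top","side"):
    Z=np.load(n+"2.npz"); P=cloud(n,Z["d"]); hsv=cv2.cvtColor(Z["p"],cv2.COLOR_RGB2HSV)
    L=np.stack([(P-tcp)@IX,(P-tcp)@ay,P[...,2]-tcp[2]],-1)
    box=(abs(L[...,0])<.045)&(abs(L[...,1])<.025)&(L[...,2]>-.02)&(L[...,2]<.06)
    for nm,lo,hi in(("green",(45,80,30),(80,255,255)),("brass",(18,80,50),(34,255,255))):
        Q=L[box&(cv2.inRange(hsv,lo,hi)>0)]
        if len(Q)>5:
            print(n,nm,len(Q)); print((np.percentile(Q,[2,50,98],0)*1000).round(1).tolist())
            E=Q[Q[:,0]<-.03]
            if len(E)>30: print("end face",len(E),"pitch",np.polyfit(E[:,2],E[:,0],1),"yaw",np.polyfit(E[:,1],E[:,0],1))
    N=L[(L[...,0]>.058)&(L[...,0]<.085)&(abs(L[...,1])<.02)&(abs(L[...,2]-.019)<.012)]
    print(n,"nozzle/ring",len(N),(np.percentile(N,[2,50,98],0)*1000).round(1).tolist() if len(N) else "")
E
```

```text
12.7333 [ 2.47753785e-04 -3.72727307e-06  3.91363450e-04] 33.83804855246732 [ 0.11331123 -0.19860966 -2.54926468] [[1.0, 0.0, 0.0001], [-0.0, 1.0, -0.0007], [-0.0001, 0.0007, 1.0]]
366 207
341 143
top nozzle/ring 0 
side green 314
[[-39.5, -10.5, -2.8], [-35.3, 0.3, 36.4], [7.2, 10.2, 45.8]]
end face 206 pitch [ 0.02004592 -0.03671408] yaw [ 0.01742677 -0.03625555]
side brass 11
[[26.9, 3.8, 41.5], [29.8, 8.3, 42.9], [36.6, 10.6, 45.3]]
side nozzle/ring 0
```

View pics/pre.png

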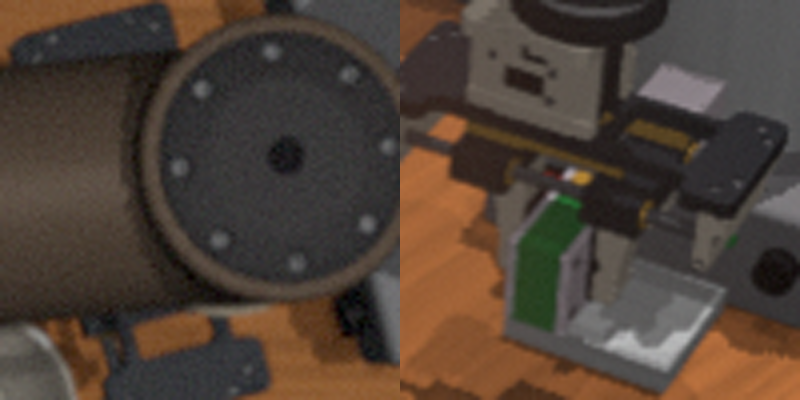

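The side view shows the mould upright and lined up ahead of the nozzle, with the green end at about (545,280) in picture pixels. Now I'll press it on, watching the force.

```bash
python3 - <<'E'
from h import *
f0=np.mean([robot.read_force() for _ in range(5)],0); ay=np.array([-IX[1],IX[0],0])
print("base",f0,robot.read_ft_torque())
robot.servo_line(tcp_for(.018),IO,speed=.04); k=0
gap=.018
while gap>-.006:
    gap-=.001 if gap>.0015 else .0005
    robot.servo_line(tcp_for(gap),IO,speed=.015)
    f=np.array(robot.read_force())-f0; t=np.array(robot.read_position()); e=t-tcp_for(gap)
    ax,lat,up=-f@IX,f@ay,f[2]
    print("gap %.4f act %.4f ax %.1f lat %.1f up %.1f e_lat %.1f e_z %.1f t %.1f"%(gap,gap-e@IX,ax,lat,up,e@ay*1e3,e[2]*1e3,robot.read_t()))
    if ax>16 or abs(lat)>6 or abs(up)>6 or (gap>.008 and ax>3): break
print(robot.read_grip_width()*88,robot.read_ft_torque())
E
```

```text
base [ 0.18349093 -0.50545513 -1.68110844] [0.01162337 0.13136884 0.06372661]
gap 0.0170 act 0.0171 ax -0.5 lat 0.3 up -0.3 e_lat 0.0 e_z 0.1 t 13.8
gap 0.0160 act 0.0160 ax 0.6 lat 0.2 up -0.9 e_lat 0.0 e_z 0.0 t 14.0
gap 0.0150 act 0.0149 ax 1.1 lat 0.1 up -1.6 e_lat 0.0 e_z 0.0 t 14.3
gap 0.0140 act 0.0140 ax 0.3 lat -0.5 up -0.5 e_lat -0.0 e_z -0.0 t 14.5
gap 0.0130 act 0.0129 ax 0.3 lat 0.2 up -0.8 e_lat -0.0 e_z -0.0 t 14.8
gap 0.0120 act 0.0119 ax 0.4 lat 0.2 up -0.3 e_lat -0.0 e_z -0.0 t 15.0
gap 0.0110 act 0.0110 ax 0.8 lat -0.9 up -1.3 e_lat -0.0 e_z -0.0 t 15.3
gap 0.0100 act 0.0099 ax 0.5 lat -0.1 up -0.7 e_lat 0.0 e_z 0.0 t 15.5
gap 0.0090 act 0.0090 ax 0.4 lat -0.2 up -0.0 e_lat 0.0 e_z -0.0 t 15.8
gap 0.0080 act 0.0079 ax 0.6 lat -0.6 up -0.4 e_lat -0.0 e_z 0.0 t 16.0
gap 0.0070 act 0.0071 ax 3.0 lat -0.5 up 0.1 e_lat -0.1 e_z -0.0 t 16.3
gap 0.0060 act 0.0063 ax 4.9 lat 0.0 up 0.4 e_lat -0.0 e_z -0.0 t 16.5
gap 0.0050 act 0.0053 ax 6.1 lat 0.2 up 1.7 e_lat -0.0 e_z -0.0 t 16.8
gap 0.0040 act 0.0044 ax 6.4 lat -0.2 up 0.3 e_lat -0.1 e_z -0.1 t 17.0
gap 0.0030 act 0.0034 ax 7.0 lat 0.3 up 1.6 e_lat -0.1 e_z -0.1 t 17.3
gap 0.0020 act 0.0025 ax 7.9 lat -0.9 up 1.8 e_lat -0.1 e_z -0.1 t 17.5
gap 0.0010 act 0.0016 ax 9.2 lat 0.0 up 1.5 e_lat -0.1 e_z -0.0 t 17.8
gap 0.0005 act 0.0012 ax 9.4 lat 0.1 up 1.8 e_lat -0.1 e_z -0.1 t 18.0
gap -0.0000 act 0.0007 ax 9.5 lat 0.1 up 2.4 e_lat -0.1 e_z -0.1 t 18.3
gap -0.0005 act 0.0003 ax 8.9 lat 1.3 up 1.6 e_lat -0.1 e_z -0.1 t 18.5
gap -0.0010 act 0.0001 ax 12.6 lat 0.0 up 4.0 e_lat -0.1 e_z -0.1 t 18.8
gap -0.0015 act 0.0001 ax 15.9 lat 0.2 up 5.4 e_lat -0.1 e_z -0.0 t 19.0
gap -0.0020 act 0.0001 ax 19.6 lat -0.9 up 6.5 e_lat -0.1 e_z -0.0 t 19.3
33.938727890832354 [ 5.95340424  1.65972769 -0.00598405]
```

The mould met the hard stop at a gap of about 0.1 mm, and the push is now about 19 N (9 N spring plus 10 N on the ring). I'll hold and check the tilt.

```bash
python3 - <<'E'
from h import *
for _ in range(4):
    robot.dwell(.9); f=np.array(robot.read_force())-[.18,-.5,-1.7]; t=np.array(robot.read_position())
    print(robot.read_t(),"ax",-f@IX,"up",f[2],"gap",-(t-tcp_for(0))@IX,"z",t[2]-tcp_for(0)[2],robot.read_grip_width()*88)
print((IO.T@robot.read_tcp_rot()).round(4).tolist())
tcp=np.array(robot.read_position()); ay=np.array([-IX[1],IX[0],0]); n="side"
p,d=robot.grab_frame(n); P=cloud(n,d); hsv=cv2.cvtColor(p,cv2.COLOR_RGB2HSV)
L=np.stack([(P-tcp)@IX,(P-tcp)@ay,P[...,2]-tcp[2]],-1)
box=(abs(L[...,0])<.045)&(abs(L[...,1])<.025)&(L[...,2]>-.02)&(L[...,2]<.06)
Q=L[box&(cv2.inRange(hsv,(45,80,30),(80,255,255))>0)]; print((np.percentile(Q,[2,50,98],0)*1000).round(1).tolist())
E=Q[Q[:,0]<-.03]; print("end face",len(E),"pitch",np.polyfit(E[:,2],E[:,0],1),"yaw",np.polyfit(E[:,1],E[:,0],1))
x,y=proj(n,RING-IX*.03)[0].astype(int)-[50,50]
cv2.imwrite("pics/home.png",cv2.resize(p[y:y+100,x:x+120,::-1],(600,500),interpolation=cv2.INTER_CUBIC))
E
```

```text
20.1833 ax 19.104673672754537 up 6.788637222926121 gap 7.140383648432936e-05 z -3.944618230114494e-05 34.38177671617059
21.0833 ax 19.366040772155017 up 7.075197842656721 gap 7.211795349472071e-05 z -3.663678270279802e-05 33.874972843800535
21.9833 ax 19.449351592084255 up 6.547403825999409 gap 7.74687258000162e-05 z -3.4232920381377374e-05 34.18976873304478
22.8833 ax 18.860804320413322 up 7.728650169033653 gap 7.913294658083021e-05 z -4.1755920442990146e-05 34.13108396649229
[[1.0, -0.0001, -0.0025], [0.0001, 1.0, 0.0001], [0.0025, -0.0001, 1.0]]
[[-39.3, -10.7, -1.5], [-35.4, 0.5, 36.3], [9.0, 10.4, 45.8]]
end face 198 pitch [ 0.02884229 -0.03706887] yaw [ 0.02142556 -0.03642968]
```

View pics/home.png

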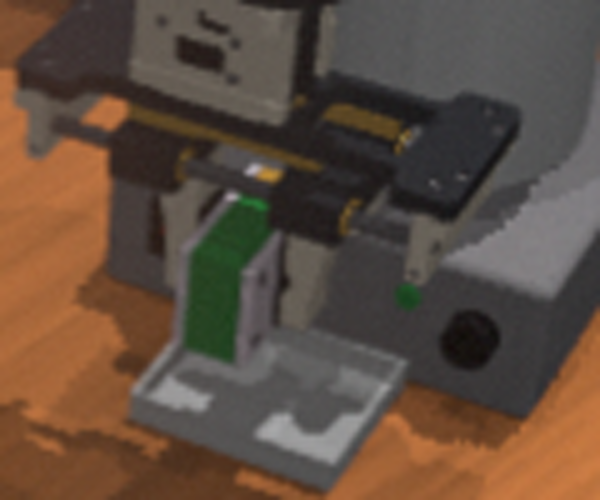

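```bash
python3 -c "
from rig import robot
robot.job_done()
try: print(robot.read_t(),robot.read_force())
except Exception as e: print(e)"
```

```text
the job is handed in; nothing more can be done
the job is handed in; nothing more can be done
```

The green mould is pressed home against the stop ring on the injector's nozzle. I handed the job in at about 23 s with the arm still gripping and pushing; no verdict is reported.

I gripped it by its aluminium plates, lifted it clear of the tile and pressed it on in steps of 1 mm or less.

**Last checks**
- **Fully home:** the floor of the sprue hole met the nozzle about 7 mm before the ring, which matches the expected nozzle travel. The mould then stopped hard about 0.1 mm from the ring face position I had measured.
- **Push and hold:** the push was steady at about 19 N, roughly 9 N of spring and 10 N on the ring. It was held for about 3.6 s before hand-in, with the grip width steady at about 34 mm.
- **Alignment:** the tool was within 0.003 rad of the planned direction. The camera put the mould's end face about 0.03 rad off in pitch and 0.02 rad in yaw. It gave similar figures before contact, so this may be noise; both are within the 0.09 rad limit.

**Checks that disagreed:**
- An upward force of about 7 N built up on the tool while pressing, without the tool moving in height. It is probably friction on the ring.
- The top camera could not see the nozzle past the wrist during the press, so the nozzle's travel comes from force and arm position, not from a picture.
- I did not re-measure the bystanders' positions afterwards. Nothing pointed to contact with any of them.

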